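# Gather loose spacers in the green corner of a tote and hold it tilted

### The job

Take the small parts tote by its bar handle, lift it a few centimetres clear of the optical bench and tilt it with its green corner lowest until all four loose steel spacers have slid together into that green corner. Finish still holding the tote in the gripper, tilted and still in the air, with the spacers lying in the green corner so that I can pick them out; spill none, and do not disturb the other things on the bench.

Things in the scene. Friction and masses are not known exactly. Their poses are not given: they have to be found in the camera images.
- tote: open-topped grey parts tote, 200 (x) x 150 (y) mm outside, walls 5 mm thick and 45 mm high, floor 5 mm thick, 0.2 to 0.45 kg, standing on the bench at any yaw. Origin: centre of its underside; z up. A black bar handle spans it lengthwise above the middle. The corner at its own +x +y has green walls and a green floor patch (70 mm along each wall), the only green on the tote
- tote_handle (a point): centre of the tote's straight black bar handle, the place to grip: the bar runs along the tote's x, 200 mm long between two end posts, 16 mm thick (tote y) and 22 mm high (from 82 to 104 mm above the tote's underside); this point is 93 mm above the underside, over the tote's centre. Axes as the tote's. Nothing but air between bar and tote floor
- tote_green_corner (a point): the inside corner of the tote at its green end, at floor level: 95 mm along the tote's x, 70 mm along its y and 5 mm above its underside from the tote's origin. Axes as the tote's
- post_holder: bystander, loose: black post holder with a short steel rod on a 75 x 50 mm foot, 90 mm tall; origin at the centre of its underside
- lens_box: bystander, loose: white closed box 70 x 70 x 40 mm; origin at the centre of its underside
- driver: bystander, loose: screwdriver with a red handle, about 200 mm long along its x, lying on the bench; origin near the middle, underneath
- spacer0: loose steel spacer (disc with dark bore), 20 mm diameter, 10 mm high, 24 g, on the tote floor; origin at the centre of its underside. It slides on slopes over 7 to 11 degrees but rubs on walls and other spacers: tilting 25 degrees mostly along one tote axis, 25 along the other, then 30 straight to the corner, 0.5 s or more each, usually brings it home; repeat if one lags
- spacer0_center (a point): centre of spacer0, half-way up
- spacer1: another such spacer, like spacer0
- spacer1_center (a point): centre of spacer1, half-way up
- spacer2: another such spacer, like spacer0
- spacer2_center (a point): centre of spacer2, half-way up
- spacer3: another such spacer, like spacer0
- spacer3_center (a point): centre of spacer3, half-way up
Not all that is in view belongs to the job. Several things have the shape of the tote; the one meant has the colours described above.

How it is judged:
By the outcome, as a careful person would: the job done as asked, in the order asked, and still so for the second after the job is handed in, while the arm keeps its last pose, push and grip.
It also fails if it takes over 48 s, if anything falls off the work surface, if the arm or the gripper's body presses on something with over 40 N, if the wrist force passes 120 N, or if a joint passes its speed limit or range.

### The arm

A 6-joint arm with a two-finger parallel gripper is mounted at the origin on the work surface. World frame = base frame: x ahead of the robot, y to its left, z up, the work surface at z = 0. Lengths are in m, angles in degrees, forces in N, time in s.
With the tool pointing down it reaches from about 0.425 to 0.95 m from the base axis. Payload 3.5 kg.
Tool frame: the origin (TCP) lies at the centre of the arm's flange, where the gripper is bolted on; the fingertips stand robot.tip_reach ahead of it and the grasp point (between the pads) lies 155 mm ahead of it (robot.tip_reach is the distance from the TCP to the fingertips, in m); z points along the fingers, x is the direction in which the jaws open and shut, and the axes are right-handed (so a half turn about z gives the same grasp; the last joint's range is limited). The gripper opens to 85 mm and grips with 20 to 120 N. Pads are 22 mm wide; open, the fingers measure 114 mm over their backs; the gripper's body (76 mm by 85 mm) begins 54 mm behind the grasp point. The pads swing forward as they close: fully open they stand 13 mm farther back than shut.
Start: joints at [-78.209, 16.404, 90.338, -0, 73.258, -8.594], TCP at [0.235, -0.633, 0.405] pointing down, gripper open.
Joint ranges: [-158.93, 158.93], [-51.34, 127.21], [12.03, 142.37], [-87.48, 267.48], [13.55, 161.25], [-162.69, 162.69]. Speed limits (degrees/s): [159.86, 159.86, 180, 180, 180, 180].

### API

Orientations are given as [roll, pitch, yaw] about the fixed x, y, z axes, in that order (R = Rz(yaw) Ry(pitch) Rx(roll)).
In Python, from station import robot gives the robot as it stands. The module is installed in compiled form; this text tells all that it offers.
- The arm moves only by the tool drive_tool, never from a script. Its argument "motion" is a list of rows, each an object with "xyz": the shift along the tool's x, y, z in m, a list of three; "turn": the turn about the tool's z in rad; "jaw": the closure, from 0 (fully open) to 1 (shut). In form: [{"xyz": [dx, dy, dz], "turn": turn, "jaw": jaw}, ...]. A call has 1 to 20 rows; each row is the pose to reach, as a shift and turn from the pose commanded when the call began, along the tool's axes at that moment; what a row does not reach only later rows make up. A row lasts 1/10 s, in which the tool goes at most 50 mm and 8.59 degrees, less where a joint would pass 70% of its speed; a pose out of reach is approached as far as the arm can. A call with a gripper value outside its range is refused whole. The fingers move at their own pace and stop on an object; "grip_force" is the grip in N (left out, the last holds). Time passes only in rows, so rows that repeat a pose let the fingers close. It gives the time, the measured TCP pose, the force and the opening at its end, in the units of the state.
- robot.sense(): the state, without advancing time (a new reading comes with each control period).
- robot.capture(name): name is "scene" or "top" or "wrist"; returns a dict with "pixels" (420x560x3 uint8, red, green, blue), "fov_y" (degrees; the focal length in pixels is half the picture's height over the tangent of half this angle, whatever the lens; pixels are square), "cx", "cy" (the principal point, pixels), "eye" and "orientation" of the camera in the world. Camera axes: x right, y up, looking along -z (the intrinsics and any distortion apply to the point x, -y, -z); pixel columns grow to the right and rows downward; lengths in m; the calibration is good to about 2 mm. The wrist camera is an equidistant fisheye: a pixel r from the principal point sees the ray r / f radians off the axis. A picture is of the moment at which its call begins. There is no depth.
- robot.close_job(): hands the job in, once; it reports no verdict.
The state is a dict: "time_s": time; "qpos": joint angles; "qd": joint speeds; "joint_efforts": joint torques, N m; "position": TCP position; "orientation": TCP orientation; "ft_force": force on the tool from outside, world axes, zero at the start; "torque": the same for the moment, N m; "opening": opening from 0.0 (shut) to 1.0 (fully open).
Only numpy, scipy, OpenCV 4.12 (cv2) and the standard library are available. Lean on these libraries where they do the work, as an engineer would, in place of code of your own. Each camera call takes 0.05 s, during which the arm holds its last target. There are 200 camera calls.

## Working session

There is one attempt and no reset: what is moved stays moved. The work goes in short steps, Python scripts to look and compute and a tool call to move; the robot and the scene stay as the last step left them, time stands still between calls to the robot, and variables do not carry over. Pictures are saved under pics/ and viewed, about 8 in all and at most 12, crops included, and the job is handed in when it is done.

Besides the shell and the picture viewer there is one more tool, called after ">>>" as a command line: name --argument value ..., lists and objects as JSON in quotes. drive_tool: Moves the arm, as the interface text tells. Its arguments: {"type":"object","properties":{"motion":{"type":"array","items":{"type":"object","properties":{"xyz":{"type":"array","items":{"type":"number"}},"turn":{"type":"number"},"jaw":{"type":"number"}}}},"grip_force":{"type":"number"}},"required":["motion"]}

```bash
mkdir -p pics; ls; cat > h.py <<'E'
import numpy as np, cv2
from scipy.spatial.transform import Rotation as Rot
from station import robot
def shot(name,fn):
    c=robot.capture(name); cv2.imwrite('pics/'+fn+'.png',c['pixels'][:,:,::-1]); 
    import pickle; pickle.dump(c,open('pics/'+fn+'.pkl','wb')); return c
def R_of(c):
    return Rot.from_euler('xyz',c['orientation'],degrees=True).as_matrix()
def onplane(c,uv,z):
    f=c['pixels'].shape[0]/2/np.tan(np.radians(c['fov_y']/2))
    uv=np.atleast_2d(uv).astype(float)
    d=np.c_[(uv[:,0]-c['cx'])/f,-(uv[:,1]-c['cy'])/f,-np.ones(len(uv))]@R_of(c).T
    e=np.array(c['eye']); return e+d*((z-e[2])/d[:,2])[:,None]
E
python3 - <<'E'
from h import *
s=robot.sense();print(s, robot.tip_reach)
for n in['scene','top']:
    c=shot(n,n+'0');print({k:v for k,v in c.items() if k!='pixels'})
a=cv2.imread('pics/scene0.png');b=cv2.imread('pics/top0.png')
E
```

```text
pics
{'time_s': 0.0, 'qpos': array([-7.82091474e+01,  1.64563099e+01,  9.04237939e+01, -1.36217291e-03,
        7.32580275e+01, -8.59322433e+00]), 'qd': array([ 0.0544591 ,  0.00671571, -0.02528745, -0.01402356, -0.10821168,
        0.0110898 ]), 'joint_efforts': array([-3.67286266e-04, -4.05983841e+01, -2.92626411e+01, -1.98018056e-04,
        5.88369090e-03,  9.08891735e-06]), 'position': array([ 0.23509742, -0.63246913,  0.40330396]), 'orientation': array([-1.79980649e+02,  1.36775499e-01, -6.96155060e+01]), 'ft_force': array([-0.45341877,  0.034296  ,  0.75090486]), 'torque': array([-0.07733078, -0.01771602, -0.02568959]), 'opening': 1.002418439059779} 0.1734
{'fov_y': 48.30976968719164, 'cx': 282.7470343856268, 'cy': 205.38101343391622, 'eye': array([ 1.27534106, -0.3379311 ,  0.9809739 ]), 'orientation': array([42.21059533, -0.19369358, 64.90857382])}
{'fov_y': 52.05277284447158, 'cx': 279.54811878387954, 'cy': 212.2864209211893, 'eye': array([0.34903332, 0.00914773, 1.11323643]), 'orientation': array([ 11.99868851,  -0.22510246, -97.80337027])}
```

View pics/top0.png

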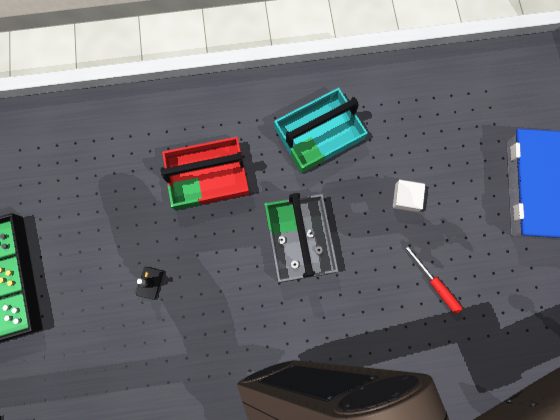

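View pics/scene0.png

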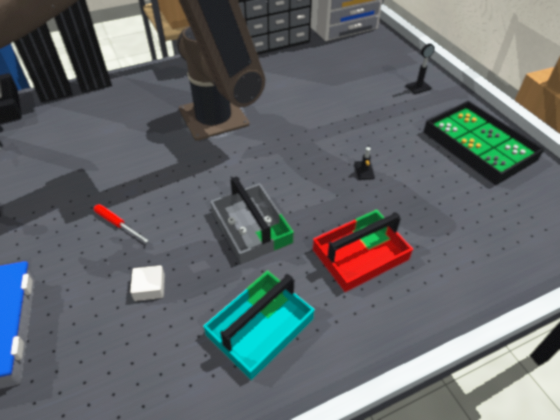

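```bash
python3 - <<'E'
from h import *
import pickle
c=pickle.load(open('pics/top0.pkl','rb'));c2=pickle.load(open('pics/scene0.pkl','rb'))
P=c['pixels']
np.set_printoptions(precision=4,suppress=True)
rim=onplane(c,[(266,203),(323,195),(337,270),(277,280)],0.045);print(rim,rim.mean(0))
bar=onplane(c,[(295,196),(308,274)],0.104);print('bar',bar,bar.mean(0))
for n,p,z in[('lens',(410,196),.04),('blue',(515,180),.1),('drv',(460,305),.01),('drvtip',(408,249),.01),('post',(150,283),.03),('red',(205,172),.1),('cy',(321,122),.1)]:print(n,onplane(c,p,z))
# black bar mask near the tote
g=P.astype(int).max(2); m=((g<28)*255).astype(np.uint8); w=np.zeros_like(m); w[185:290,280:325]=1
m*=w; cn,_=cv2.findContours(m,cv2.RETR_EXTERNAL,cv2.CHAIN_APPROX_NONE)
k=max(cn,key=cv2.contourArea); r=cv2.minAreaRect(k); print(r); b=onplane(c,cv2.boxPoints(r),0.104);print(b,b.mean(0))
big=cv2.resize(P[180:295,235:360,::-1],None,fx=6,fy=5.2,interpolation=cv2.INTER_CUBIC);cv2.imwrite('pics/crop0.png',big)
E
```

```text
[[ 0.6021  0.0051  0.045 ]
 [ 0.6032 -0.1423  0.045 ]
 [ 0.4098 -0.1467  0.045 ]
 [ 0.4057  0.0035  0.045 ]] [ 0.5052 -0.0701  0.045 ]
bar [[ 0.5959 -0.0664  0.104 ]
 [ 0.4065 -0.0696  0.104 ]] [ 0.5012 -0.068   0.104 ]
lens [[ 0.5716 -0.3647  0.04  ]]
blue [[ 0.5641 -0.6074  0.1   ]]
drv [[ 0.2837 -0.4438  0.01  ]]
drvtip [[ 0.4401 -0.3421  0.01  ]]
post [[0.442  0.3171 0.03  ]]
red [[0.6868 0.1436 0.1   ]]
cy [[ 0.7784 -0.1592  0.1   ]]
((290.8000183105469, 199.60003662109375), (5.366563320159912, 2.683281421661377), 63.43495178222656)
[[ 0.5936 -0.05    0.104 ]
 [ 0.5958 -0.0561  0.104 ]
 [ 0.5832 -0.0602  0.104 ]
 [ 0.581  -0.054   0.104 ]] [ 0.5884 -0.0551  0.104 ]
```

>>> drive_tool --motion '[{"xyz": [0.05, 0, -0.02]}, {"xyz": [0.1, 0, -0.04]}, {"xyz": [0.15, 0, -0.06]}, {"xyz": [0.2, 0, -0.08]}, {"xyz": [0.25, 0, -0.1]}, {"xyz": [0.3, 0, -0.1]}, {"xyz": [0.35, 0, -0.1]}, {"xyz": [0.4, 0, -0.1]}, {"xyz": [0.45, 0, -0.1]}]'

```text
$.motion[0]: bad value
```

>>> drive_tool --motion '[{"xyz": [0.05, 0, -0.02], "turn": 0, "jaw": 0}, {"xyz": [0.1, 0, -0.04], "turn": 0, "jaw": 0}, {"xyz": [0.15, 0, -0.06], "turn": 0, "jaw": 0}, {"xyz": [0.2, 0, -0.08], "turn": 0, "jaw": 0}, {"xyz": [0.25, 0, -0.1], "turn": 0, "jaw": 0}, {"xyz": [0.3, 0, -0.1], "turn": 0, "jaw": 0}, {"xyz": [0.35, 0, -0.1], "turn": 0, "jaw": 0}, {"xyz": [0.4, 0, -0.1], "turn": 0, "jaw": 0}, {"xyz": [0.45, 0, -0.1], "turn": 0, "jaw": 0}]'

```text
time_s: 1.0
position: [0.3366, -0.907, 0.4698]
orientation: [-180.0, -1.1, -69.6]
ft_force: [0.8, -0.1, 0.1]
opening: 1.002
```

```bash
python3 - <<'E'
from h import *
s=robot.sense();print(s['qpos'],s['position'],s['orientation'])
E
```

```text
[-75.63683468  64.27578087  12.27437962   0.16826791 102.35854743
  -5.97863473] [ 0.33663027 -0.90697388  0.46981881] [-179.95089315   -1.10245557  -69.62109284]
```

>>> drive_tool --motion '[{"xyz": [0.1, 0, 0], "turn": 0, "jaw": 0}, {"xyz": [0.2, 0, 0], "turn": 0, "jaw": 0}, {"xyz": [0.3, 0, 0], "turn": 0, "jaw": 0}, {"xyz": [0.3, 0, 0], "turn": 0, "jaw": 0}]'

```text
time_s: 1.4
position: [0.3407, -0.9166, 0.4458]
orientation: [180.0, -3.3, -69.6]
ft_force: [-0.5, -0.2, -0.1]
opening: 1.002
```

```bash
python3 - <<'E'
from h import *
s=robot.sense();print(s['qpos'],s['position'],s['orientation'])
E
```

```text
[-75.5609752   65.81183843  12.09637055   0.3315894   98.76642816
  -5.8908701 ] [ 0.3406563  -0.91663315  0.44582491] [179.98136833  -3.34125833 -69.60951231]
```

>>> drive_tool --motion '[{"xyz": [-0.05, 0, 0], "turn": 0, "jaw": 0}, {"xyz": [-0.1, 0, 0], "turn": 0, "jaw": 0}, {"xyz": [-0.1, 0, 0], "turn": 0, "jaw": 0}]'

```text
time_s: 1.7
position: [0.3068, -0.8269, 0.4377]
orientation: [180.0, -3.3, -69.6]
ft_force: [0.6, -0.7, 1.9]
opening: 0.995
```

```bash
python3 - <<'E'
from h import *
s=robot.sense();print(s['qpos'],s['position'],s['orientation'])
E
```

```text
[-76.2469287   42.8602014   50.244348     0.36814208  83.65410669
  -6.64901754] [ 0.3067767  -0.82694624  0.43767359] [179.99002057  -3.26202132 -69.62796576]
```

```bash
cat >> h.py <<'E'
np.set_printoptions(precision=4,suppress=True)
def tool():
    s=robot.sense(); return np.array(s['position']),Rot.from_euler('xyz',s['orientation'],degrees=True).as_matrix(),s
E
python3 - <<'E'
from h import *
p,R,s=tool()
G=np.array([.503,-.069,.093]); z=R[:,2]
T=G-.155*z
print('hover',R.T@(T+[0,0,.1]-p),'down',R.T@[0,0,-.1])
x=R[:,0]; print('turn',np.degrees(np.arctan2(x[1],x[0])))
E
```

```text
hover [-0.6551 -0.4478  0.0527] down [-0.0057 -0.      0.0998]
turn -69.62796576254512
```

>>> drive_tool --motion '[{"xyz": [-0.13, -0.09, 0], "turn": 0.1, "jaw": 0}, {"xyz": [-0.26, -0.18, 0], "turn": 0.2, "jaw": 0}, {"xyz": [-0.655, -0.448, 0.053], "turn": 0.34, "jaw": 0}, {"xyz": [-0.655, -0.448, 0.053], "turn": 0.34, "jaw": 0}, {"xyz": [-0.655, -0.448, 0.053], "turn": 0.34, "jaw": 0}, {"xyz": [-0.655, -0.448, 0.053], "turn": 0.34, "jaw": 0}, {"xyz": [-0.655, -0.448, 0.053], "turn": 0.34, "jaw": 0}, {"xyz": [-0.655, -0.448, 0.053], "turn": 0.34, "jaw": 0}, {"xyz": [-0.655, -0.448, 0.053], "turn": 0.34, "jaw": 0}, {"xyz": [-0.655, -0.448, 0.053], "turn": 0.34, "jaw": 0}, {"xyz": [-0.655, -0.448, 0.053], "turn": 0.34, "jaw": 0}, {"xyz": [-0.655, -0.448, 0.053], "turn": 0.34, "jaw": 0}, {"xyz": [-0.655, -0.448, 0.053], "turn": 0.34, "jaw": 0}, {"xyz": [-0.655, -0.448, 0.053], "turn": 0.34, "jaw": 0}, {"xyz": [-0.655, -0.448, 0.053], "turn": 0.34, "jaw": 0}, {"xyz": [-0.655, -0.448, 0.053], "turn": 0.34, "jaw": 0}, {"xyz": [-0.655, -0.448, 0.053], "turn": 0.34, "jaw": 0}, {"xyz": [-0.655, -0.448, 0.053], "turn": 0.34, "jaw": 0}, {"xyz": [-0.655, -0.448, 0.053], "turn": 0.34, "jaw": 0}]'

```text
time_s: 3.6
position: [0.5005, -0.0622, 0.35]
orientation: [-178.8, -3.1, -89.2]
ft_force: [-0.0, -0.2, 0.4]
opening: 0.997
```

```bash
python3 - <<'E'
from h import *
p,R,s=tool();print(s['time_s'],s['qpos'],p,s['orientation'],R[:,2])
G=np.array([.503,-.069,.093])
print('down',R.T@(G-.155*R[:,2]-p)); c=shot('wrist','w1')
print({k:v for k,v in c.items() if k!='pixels'})
E
```

```text
3.6 [-18.2397  -2.5797 117.178   -2.8184  63.3366  72.1136] [ 0.5005 -0.0622  0.35  ] [-178.8471   -3.0647  -89.1646] [ 0.0209 -0.0532 -0.9984]
down [-0.0069  0.0027  0.102 ]
{'fov_y': 65.70646984690485, 'cx': 281.0790140845608, 'cy': 211.60674323740272, 'eye': array([ 0.5804, -0.0627,  0.3215]), 'orientation': array([-16.9939,  -3.0774, -89.1549])}
```

View pics/w1.png

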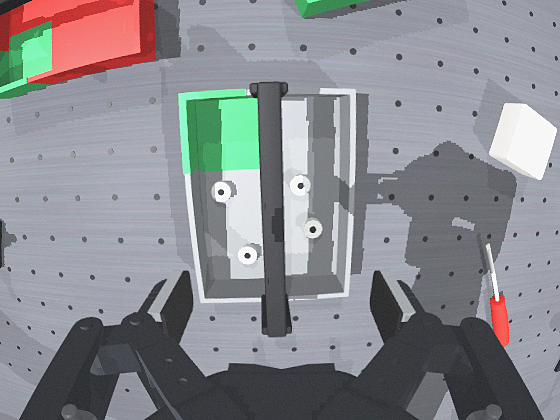

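```bash
python3 - <<'E'
from h import *
import pickle
c=pickle.load(open('pics/w1.pkl','rb'))
def fish(c,uv,z):
    f=210/np.tan(np.radians(c['fov_y']/2)); d=np.array(uv,float)-[c['cx'],c['cy']]; r=np.hypot(*d.T); th=r/f
    v=np.c_[np.sin(th)*d[:,0]/r,-np.sin(th)*d[:,1]/r,-np.cos(th)]@R_of(c).T
    e=np.array(c['eye']); return e+v*((z-e[2])/v[:,2])[:,None]
a=fish(c,[(180,93),(355,90),(349,297),(201,302)],.045);print(a,a.mean(0))
b=fish(c,[(259,86),(281,86),(262,295),(287,295)],.104);print(b)
E
```

```text
[[ 0.6012  0.0085  0.045 ]
 [ 0.6051 -0.1408  0.045 ]
 [ 0.4045 -0.1498  0.045 ]
 [ 0.4008  0.0007  0.045 ]] [ 0.5029 -0.0704  0.045 ]
[[ 0.6    -0.0597  0.104 ]
 [ 0.6001 -0.0741  0.104 ]
 [ 0.4463 -0.0616  0.104 ]
 [ 0.446  -0.081   0.104 ]]
```

>>> drive_tool --motion '[{"xyz": [-0.006, 0.003, 0.03], "turn": -0.015, "jaw": 0}, {"xyz": [-0.006, 0.003, 0.06], "turn": -0.015, "jaw": 0}, {"xyz": [-0.006, 0.003, 0.085], "turn": -0.015, "jaw": 0}, {"xyz": [-0.006, 0.003, 0.102], "turn": -0.015, "jaw": 0}, {"xyz": [-0.006, 0.003, 0.102], "turn": -0.015, "jaw": 0}, {"xyz": [-0.006, 0.003, 0.102], "turn": -0.015, "jaw": 0.5}, {"xyz": [-0.006, 0.003, 0.102], "turn": -0.015, "jaw": 0.7}, {"xyz": [-0.006, 0.003, 0.102], "turn": -0.015, "jaw": 1}, {"xyz": [-0.006, 0.003, 0.102], "turn": -0.015, "jaw": 1}, {"xyz": [-0.006, 0.003, 0.102], "turn": -0.015, "jaw": 1}, {"xyz": [-0.006, 0.003, 0.102], "turn": -0.015, "jaw": 1}]' --grip_force 80

```text
time_s: 4.75
position: [0.4999, -0.0608, 0.2485]
orientation: [-179.0, -3.0, -88.3]
ft_force: [-3.1, 0.2, 7.2]
opening: 0.173
```

```bash
python3 - <<'E'
from h import *
p,R,s=tool();print(s['time_s'],s['qpos'],p,s['orientation'],R[:,2],s['opening'],s['ft_force'])
E
```

```text
4.75 [-18.1227   5.6014 120.8711  -3.1057  51.5812  72.0083] [ 0.4999 -0.0608  0.2485] [-178.9588   -2.9635  -88.269 ] [ 0.0197 -0.0511 -0.9985] 0.17323531654021404 [-3.0692  0.2027  7.2253]
```

>>> drive_tool --motion '[{"xyz": [0, 0, -0.01], "turn": 0, "jaw": 1}, {"xyz": [0, 0, -0.03], "turn": 0, "jaw": 1}, {"xyz": [0, 0, -0.055], "turn": 0, "jaw": 1}, {"xyz": [0, 0, -0.08], "turn": 0, "jaw": 1}, {"xyz": [0, 0, -0.105], "turn": 0, "jaw": 1}, {"xyz": [0, 0, -0.13], "turn": -0.1, "jaw": 1}, {"xyz": [0, 0, -0.155], "turn": -0.2, "jaw": 1}, {"xyz": [0, 0, -0.18], "turn": -0.3, "jaw": 1}, {"xyz": [0, 0, -0.205], "turn": -0.4, "jaw": 1}, {"xyz": [0, 0, -0.22], "turn": -0.5, "jaw": 1}, {"xyz": [0, 0, -0.23], "turn": -0.6, "jaw": 1}]' --grip_force 110

```text
time_s: 5.85
position: [0.4946, -0.0486, 0.4777]
orientation: [179.2, -3.1, -53.6]
ft_force: [0.7, -0.9, -3.5]
opening: 0.165
```

```bash
python3 - <<'E'
from h import *
p,R,s=tool();print(s['time_s'],s['qpos'],p,s['orientation'],R[:,2],s['opening'],s['ft_force'])
print('to az-30 r.9', R.T@(np.array([.78,-.45,.5])-p))
shot('scene','s2')
E
```

```text
5.85 [-16.9259  -9.71   110.0919  -2.5986  77.6383  37.1923] [ 0.4946 -0.0486  0.4777] [179.1523  -3.1131 -53.5827] [ 0.0203 -0.0525 -0.9984] 0.164910069618583 [ 0.7459 -0.944  -3.5255]
to az-30 r.9 [0.4929 0.0086 0.0046]
```

View pics/s2.png

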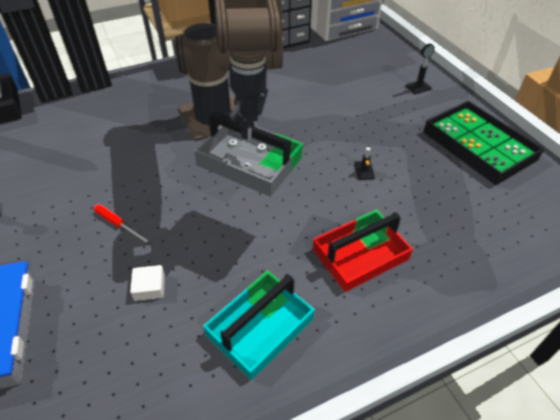

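>>> drive_tool --motion '[{"xyz": [0.01, 0, 0], "turn": -0.1, "jaw": 1}, {"xyz": [0.03, 0, 0], "turn": -0.2, "jaw": 1}, {"xyz": [0.06, 0, 0], "turn": -0.3, "jaw": 1}, {"xyz": [0.09, 0, 0], "turn": -0.4, "jaw": 1}, {"xyz": [0.12, 0, 0], "turn": -0.5, "jaw": 1}, {"xyz": [0.15, 0, 0], "turn": -0.6, "jaw": 1}, {"xyz": [0.18, 0, 0], "turn": -0.7, "jaw": 1}, {"xyz": [0.21, 0, 0], "turn": -0.8, "jaw": 1}, {"xyz": [0.24, 0, 0], "turn": -0.9, "jaw": 1}, {"xyz": [0.27, 0, 0], "turn": -1.0, "jaw": 1}, {"xyz": [0.3, 0, 0], "turn": -1.1, "jaw": 1}, {"xyz": [0.33, 0, 0], "turn": -1.2, "jaw": 1}, {"xyz": [0.36, 0, 0], "turn": -1.3, "jaw": 1}, {"xyz": [0.39, 0, 0], "turn": -1.4, "jaw": 1}, {"xyz": [0.42, 0, 0], "turn": -1.5, "jaw": 1}, {"xyz": [0.45, 0, 0], "turn": -1.6, "jaw": 1}, {"xyz": [0.47, 0, 0], "turn": -1.7, "jaw": 1}, {"xyz": [0.485, 0, 0], "turn": -1.8, "jaw": 1}, {"xyz": [0.49, 0, 0], "turn": -1.9, "jaw": 1}, {"xyz": [0.49, 0, 0], "turn": -1.98, "jaw": 1}]'

```text
time_s: 7.9
position: [0.7843, -0.4452, 0.4986]
orientation: [177.8, 2.0, 59.6]
ft_force: [0.2, 0.7, -4.0]
opening: 0.171
```

```bash
python3 - <<'E'
from h import *
p,R,s=tool();print(s['time_s'],s['qpos'],p,s['orientation'],R[:,2],s['opening'],s['ft_force'])
u=np.array([np.cos(np.radians(-30)),np.sin(np.radians(-30)),0])
print('outward in tool',R.T@u)
E
```

```text
7.9 [-35.8533  46.4705  38.569   -1.7907  92.5927 -95.6169] [ 0.7843 -0.4452  0.4986] [177.8157   2.0073  59.6074] [ 0.0152 -0.0495 -0.9987] 0.17134025861487726 [ 0.1944  0.7119 -3.9582]
outward in tool [0.0068 0.9993 0.0379]
```

>>> drive_tool --motion '[{"xyz": [0, 0.02, 0], "turn": 0, "jaw": 1}, {"xyz": [0, 0.05, 0], "turn": 0, "jaw": 1}, {"xyz": [0, 0.08, 0], "turn": 0, "jaw": 1}, {"xyz": [0, 0.12, 0], "turn": 0, "jaw": 1}, {"xyz": [0, 0.17, 0], "turn": 0, "jaw": 1}, {"xyz": [0, 0.22, 0], "turn": 0, "jaw": 1}, {"xyz": [0, 0.27, 0], "turn": 0, "jaw": 1}, {"xyz": [0, 0.32, 0], "turn": 0, "jaw": 1}, {"xyz": [0, 0.37, 0], "turn": 0, "jaw": 1}, {"xyz": [0, 0.42, 0], "turn": 0, "jaw": 1}]'

```text
time_s: 8.9
position: [0.8466, -0.4838, 0.4594]
orientation: [175.8, 2.0, 59.5]
ft_force: [0.7, -0.3, -4.2]
opening: 0.168
```

```bash
cat > st.py <<'E'
from h import *
p,R,s=tool();print(s['time_s'],s['qpos'],p,s['orientation'],R[:,2],'tilt',np.degrees(np.arccos(-R[2,2])),s['opening'])
az=np.arctan2(p[1],p[0]);u=np.array([np.cos(az),np.sin(az),0])
print('az',np.degrees(az),'r',np.hypot(*p[:2]),'out',R.T@u,'up',R.T@[0,0,1])
# gravity direction in tote frame (tote +x = tool +y? at grasp tool yaw -88 => tool x=-y_tote, tool y = -x_tote... from R0)
R0=Rot.from_euler('xyz',[-178.96,-2.96,-88.27],degrees=True).as_matrix(); T0=Rot.from_euler('z',1.8,degrees=True).as_matrix()
T=R@R0.T@T0; print('tote z',T[:,2],'g in tote',T.T@[0,0,-1])
rc=T@np.array([.095,.07,.005-.093])+p+.155*R[:,2]; print('corner',rc)
cs=[(T@np.array([sx*.1,sy*.075,-.093])+p+.155*R[:,2])[2] for sx in(1,-1) for sy in(1,-1)];print('bottom corners z ++,+-,-+,--',np.array(cs))
E
python3 st.py
```

```text
8.9 [-35.5574  65.0495  12.0405  -1.6518  98.5382 -95.4751] [ 0.8466 -0.4838  0.4594] [175.7961   2.02    59.5359] [ 0.0454 -0.0675 -0.9967] tilt 4.663216954764979 0.16786932397141305
az -29.74563250053662 r 0.9750775550348526 out [0.0125 0.9973 0.0729] up [-0.0352  0.0733 -0.9967]
tote z [-0.0347  0.121   0.992 ] g in tote [ 0.0912 -0.0867 -0.992 ]
corner [ 0.7394 -0.5173  0.215 ]
bottom corners z ++,+-,-+,-- [0.21   0.197  0.2282 0.2152]
```

>>> drive_tool --motion '[{"xyz": [0, 1.8, -0.8], "turn": 0, "jaw": 1}, {"xyz": [0, 1.8, -0.8], "turn": 0, "jaw": 1}, {"xyz": [0, 1.8, -0.8], "turn": 0, "jaw": 1}, {"xyz": [0, 1.8, -0.8], "turn": 0, "jaw": 1}]'

```text
time_s: 9.3
position: [0.8384, -0.4782, 0.4967]
orientation: [174.1, 2.0, 59.5]
ft_force: [-0.0, 0.7, -4.2]
opening: 0.164
```

```bash
python3 st.py
```

```text
9.3 [-35.5855  62.8311  12.0321  -1.4946  99.1231 -95.5444] [ 0.8384 -0.4782  0.4967] [174.148    2.0165  59.5413] [ 0.0701 -0.0819 -0.9942] tilt 6.1885211763263985 0.16372234697355903
az -29.70143589470382 r 0.9651677705862152 out [0.0132 0.9947 0.1015] up [-0.0352  0.1019 -0.9942]
tote z [-0.0595  0.1353  0.989 ] g in tote [ 0.1198 -0.0865 -0.989 ]
corner [ 0.7373 -0.5154  0.2503]
bottom corners z ++,+-,-+,-- [0.2452 0.2322 0.2691 0.2561]
```

>>> drive_tool --motion '[{"xyz": [0, 2, -0.3], "turn": 0, "jaw": 1}, {"xyz": [0, 2, -0.3], "turn": 0, "jaw": 1}, {"xyz": [0, 2, -0.3], "turn": 0, "jaw": 1}, {"xyz": [0, 2, -0.3], "turn": 0, "jaw": 1}, {"xyz": [0, 2, -0.3], "turn": 0, "jaw": 1}, {"xyz": [0, 2, -0.3], "turn": 0, "jaw": 1}, {"xyz": [0, 2, -0.3], "turn": 0, "jaw": 1}, {"xyz": [0, 2, -0.3], "turn": 0, "jaw": 1}, {"xyz": [0, 2, -0.3], "turn": 0, "jaw": 1}, {"xyz": [0, 2, -0.3], "turn": 0, "jaw": 1}]'

```text
time_s: 10.3
position: [0.8459, -0.4851, 0.4729]
orientation: [172.6, 2.0, 59.5]
ft_force: [-0.9, -0.4, -3.0]
opening: 0.163
```

```bash
python3 st.py
```

```text
10.3 [-35.6724  64.2427  12.0869  -1.3161  96.1535 -95.5716] [ 0.8459 -0.4851  0.4729] [172.638    2.0009  59.5434] [ 0.0929 -0.0948 -0.9912] tilt 7.627662755722739 0.1634809414733323
az -29.835471951877373 r 0.9751153887735655 out [0.0108 0.9917 0.1278] up [-0.0349  0.1281 -0.9912]
tote z [-0.0821  0.1482  0.9855] g in tote [ 0.1459 -0.0861 -0.9855]
corner [ 0.7505 -0.5256  0.2247]
bottom corners z ++,+-,-+,-- [0.2194 0.2065 0.2486 0.2357]
```

>>> drive_tool --motion '[{"xyz": [0, 2, -0.6], "turn": 0, "jaw": 1}, {"xyz": [0, 2, -0.6], "turn": 0, "jaw": 1}]'

```text
time_s: 10.5
position: [0.8447, -0.4842, 0.4846]
orientation: [171.0, 2.0, 59.5]
ft_force: [0.2, 0.4, -3.3]
opening: 0.168
```

>>> drive_tool --motion '[{"xyz": [0, 2, -0.6], "turn": 0, "jaw": 1}, {"xyz": [0, 2, -0.6], "turn": 0, "jaw": 1}]'

```text
time_s: 10.7
position: [0.8426, -0.4826, 0.4996]
orientation: [169.2, 2.0, 59.5]
ft_force: [-0.9, -0.1, -3.6]
opening: 0.163
```

>>> drive_tool --motion '[{"xyz": [0, 2, -0.6], "turn": 0, "jaw": 1}]'

```text
time_s: 10.8
position: [0.8423, -0.4823, 0.5065]
orientation: [167.7, 2.0, 59.5]
ft_force: [0.5, -0.2, -3.1]
opening: 0.171
```

>>> drive_tool --motion '[{"xyz": [0, 2, -0.6], "turn": 0, "jaw": 1}]'

```text
time_s: 10.9
position: [0.8419, -0.4817, 0.5145]
orientation: [166.1, 2.0, 59.5]
ft_force: [0.1, 0.7, -3.4]
opening: 0.166
```

>>> drive_tool --motion '[{"xyz": [0, 2, -0.6], "turn": 0, "jaw": 1}]'

```text
time_s: 11.0
position: [0.841, -0.4809, 0.5236]
orientation: [164.5, 2.0, 59.5]
ft_force: [0.7, 0.1, -3.9]
opening: 0.165
```

>>> drive_tool --motion '[{"xyz": [0, 2, -0.6], "turn": 0, "jaw": 1}]'

```text
time_s: 11.1
position: [0.8397, -0.4799, 0.5335]
orientation: [163.0, 2.0, 59.5]
ft_force: [-0.0, 0.7, -3.8]
opening: 0.171
```

```bash
python3 st.py
```

```text
11.1 [-35.7101  60.7444  12.0955  -0.3466  90.0215 -95.6072] [ 0.8397 -0.4799  0.5335] [162.9694   1.9797  59.5484] [ 0.2357 -0.1769 -0.9556] tilt 17.141932745193042 0.1711213116596235
az -29.749209725678107 r 0.9671829402821515 out [0.0123 0.9562 0.2925] up [-0.0345  0.2927 -0.9556]
tote z [-0.2243  0.2298  0.9471] g in tote [ 0.3099 -0.0839 -0.9471]
corner [ 0.7813 -0.5424  0.2785]
bottom corners z ++,+-,-+,-- [0.2726 0.26   0.3346 0.322 ]
```

>>> drive_tool --motion '[{"xyz": [0, 2, -0.3], "turn": 0, "jaw": 1}]'

```text
time_s: 11.2
position: [0.8399, -0.4798, 0.5398]
orientation: [161.2, 2.0, 59.5]
ft_force: [-0.3, 0.1, -3.1]
opening: 0.166
```

>>> drive_tool --motion '[{"xyz": [0, 2, -0.3], "turn": 0, "jaw": 1}]'

```text
time_s: 11.3
position: [0.8405, -0.4801, 0.5433]
orientation: [159.7, 2.0, 59.6]
ft_force: [-0.7, -0.7, -3.6]
opening: 0.167
```

>>> drive_tool --motion '[{"xyz": [0, 2, -0.3], "turn": 0, "jaw": 1}]'

```text
time_s: 11.4
position: [0.8406, -0.4801, 0.5483]
orientation: [158.3, 2.0, 59.6]
ft_force: [0.6, -0.3, -4.1]
opening: 0.167
```

>>> drive_tool --motion '[{"xyz": [0, 2, -0.3], "turn": 0, "jaw": 1}]'

```text
time_s: 11.5
position: [0.8401, -0.4797, 0.5553]
orientation: [156.7, 2.0, 59.6]
ft_force: [-1.4, 1.4, -4.3]
opening: 0.172
```

>>> drive_tool --motion '[{"xyz": [0, 2, -0.3], "turn": 0, "jaw": 1}]'

```text
time_s: 11.6
position: [0.8393, -0.4789, 0.5636]
orientation: [155.1, 2.0, 59.6]
ft_force: [-0.2, -1.0, -3.3]
opening: 0.167
```

>>> drive_tool --motion '[{"xyz": [0, 2, -0.3], "turn": 0, "jaw": 1}]'

```text
time_s: 11.7
position: [0.838, -0.4778, 0.5728]
orientation: [153.5, 2.0, 59.6]
ft_force: [0.6, 0.1, -3.4]
opening: 0.17
```

>>> drive_tool --motion '[{"xyz": [0, 2, -0.3], "turn": 0, "jaw": 1}]'

```text
time_s: 11.8
position: [0.8365, -0.4766, 0.5827]
orientation: [151.9, 2.0, 59.6]
ft_force: [-0.1, 0.3, -2.8]
opening: 0.167
```

```bash
python3 st.py; python3 -c "
from h import *
shot('scene','s3');shot('wrist','w3')"
```

```text
11.8 [-35.7496  58.0695  12.0855   0.7748  81.6867 -95.7192] [ 0.8365 -0.4766  0.5827] [151.8947   1.9696  59.5568] [ 0.3908 -0.2648 -0.8816] tilt 28.16856876065972 0.16749286326138185
az -29.67257760115639 r 0.9626900625145687 out [0.0134 0.8822 0.4706] up [-0.0344  0.4708 -0.8816]
tote z [-0.378   0.3168  0.8699] g in tote [ 0.4866 -0.08   -0.8699]
corner [ 0.8211 -0.5642  0.3288]
bottom corners z ++,+-,-+,-- [0.3225 0.3105 0.4198 0.4078]
```

View pics/w3.png

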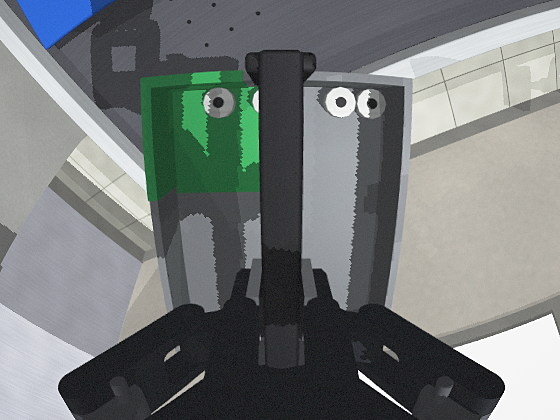

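>>> drive_tool --motion '[{"xyz": [0, -0.01, 0.003], "turn": 0.08, "jaw": 1}, {"xyz": [0, -0.02, 0.006], "turn": 0.16, "jaw": 1}, {"xyz": [0, -0.035, 0.01], "turn": 0.26, "jaw": 1}, {"xyz": [0, -0.05, 0.015], "turn": 0.36, "jaw": 1}, {"xyz": [0, -0.065, 0.02], "turn": 0.46, "jaw": 1}, {"xyz": [0, -0.08, 0.025], "turn": 0.56, "jaw": 1}, {"xyz": [0, -0.095, 0.03], "turn": 0.66, "jaw": 1}, {"xyz": [0, -0.11, 0.035], "turn": 0.76, "jaw": 1}, {"xyz": [0, -0.125, 0.04], "turn": 0.86, "jaw": 1}, {"xyz": [0, -0.14, 0.045], "turn": 0.96, "jaw": 1}, {"xyz": [0, -0.155, 0.05], "turn": 1.06, "jaw": 1}, {"xyz": [0, -0.17, 0.053], "turn": 1.16, "jaw": 1}, {"xyz": [0, -0.18, 0.056], "turn": 1.26, "jaw": 1}, {"xyz": [0, -0.19, 0.058], "turn": 1.36, "jaw": 1}, {"xyz": [0, -0.2, 0.06], "turn": 1.45, "jaw": 1}, {"xyz": [0, -0.2, 0.06], "turn": 1.5, "jaw": 1}, {"xyz": [0, -0.2, 0.06], "turn": 1.5, "jaw": 1}, {"xyz": [0, -0.2, 0.06], "turn": 1.5, "jaw": 1}, {"xyz": [0, -0.2, 0.06], "turn": 1.5, "jaw": 1}, {"xyz": [0, -0.2, 0.06], "turn": 1.5, "jaw": 1}]'

```text
time_s: 13.9
position: [0.7061, -0.4058, 0.4355]
orientation: [175.6, -27.8, -24.8]
ft_force: [0.5, 0.1, -2.8]
opening: 0.172
```

```bash
python3 st.py; python3 -c "
from h import *
shot('scene','s4');shot('wrist','w4')"
```

```text
13.9 [-37.1371  28.7971  71.8498   1.8006  51.3245 -12.0441] [ 0.7061 -0.4058  0.4355] [175.6066 -27.7566 -24.7815] [ 0.3895 -0.2642 -0.8823] tilt 28.074849920214564 0.17182904296484422
az -29.888323742530293 r 0.8144163462420951 out [0.8814 0.0532 0.4693] up [ 0.4657  0.0678 -0.8823]
tote z [-0.3392  0.2608  0.9038] g in tote [ 0.0843  0.4195 -0.9038]
corner [ 0.7821 -0.3587  0.1819]
bottom corners z ++,+-,-+,-- [0.1748 0.2377 0.1917 0.2546]
```

View pics/w4.png

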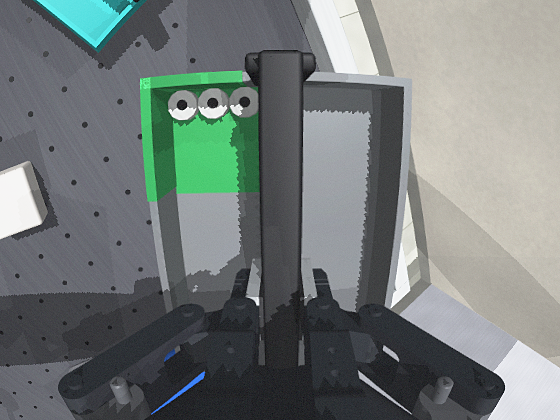

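>>> drive_tool --motion '[{"xyz": [0, 0, 0], "turn": 0.15, "jaw": 1}, {"xyz": [0, 0, 0], "turn": 0.3, "jaw": 1}, {"xyz": [0, 0, 0], "turn": 0.45, "jaw": 1}, {"xyz": [0, 0, 0], "turn": 0.6, "jaw": 1}, {"xyz": [0, 0, 0], "turn": 0.6, "jaw": 1}]'

```text
time_s: 14.5
position: [0.706, -0.4058, 0.4352]
orientation: [-166.8, -25.0, -63.2]
ft_force: [0.1, 0.3, -3.9]
opening: 0.169
```

```bash
python3 st.py; python3 -c "
from h import *
a=shot('scene','s5')['pixels'];b=shot('wrist','w5')['pixels']
cv2.imwrite('pics/both5.png',np.hstack([a[60:360,150:530],b[40:340,100:440]])[:,:,::-1])"
```

```text
14.5 [-37.1374  28.8036  71.8723   1.8     51.3291  22.3408] [ 0.706  -0.4058  0.4352] [-166.8095  -24.9704  -63.1857] [ 0.3891 -0.2639 -0.8826] tilt 28.041286450709755 0.1687899800047734
az -29.888073734229685 r 0.8143577086980882 out [ 0.7577 -0.454   0.4688] up [ 0.4221 -0.2069 -0.8826]
tote z [-0.3524  0.2312  0.9068] g in tote [-0.1903  0.3761 -0.9068]
corner [ 0.8464 -0.36    0.2104]
bottom corners z ++,+-,-+,-- [0.2049 0.2613 0.1668 0.2232]
```

View pics/both5.png

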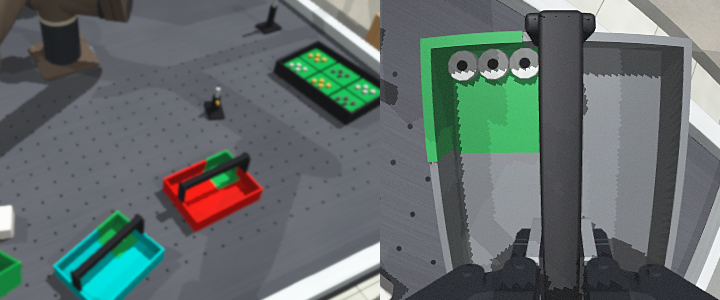

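>>> drive_tool --motion '[{"xyz": [0, 0, 0], "turn": 0.15, "jaw": 1}, {"xyz": [0, 0, 0], "turn": 0.3, "jaw": 1}, {"xyz": [0, 0, 0], "turn": 0.45, "jaw": 1}, {"xyz": [0, 0, 0], "turn": 0.55, "jaw": 1}]'

```text
time_s: 15.0
position: [0.706, -0.4058, 0.4352]
orientation: [-155.7, -14.5, -95.0]
ft_force: [0.2, 0.7, -2.7]
opening: 0.166
```

```bash
python3 st.py; python3 -c "
from h import *
a=shot('scene','s6')['pixels'];b=shot('wrist','w6')['pixels']
cv2.imwrite('pics/both6.png',np.hstack([a[120:420,0:380],b[40:340,100:440]])[:,:,::-1])"
```

```text
15.0 [-37.1362  28.8014  71.8784   1.8059  51.3294  53.9953] [ 0.706  -0.4058  0.4352] [-155.7485  -14.5168  -95.0435] [ 0.3891 -0.2638 -0.8826] tilt 28.037213219547173 0.16606376105593507
az -29.88625326362033 r 0.8143301400211206 out [ 0.4067 -0.7841  0.4688] up [ 0.2507 -0.3976 -0.8826]
tote z [-0.3762  0.214   0.9015] g in tote [-0.3813  0.2049 -0.9015]
corner [ 0.8918 -0.3953  0.2409]
bottom corners z ++,+-,-+,-- [0.2373 0.268  0.161  0.1918]
```

View pics/both6.png

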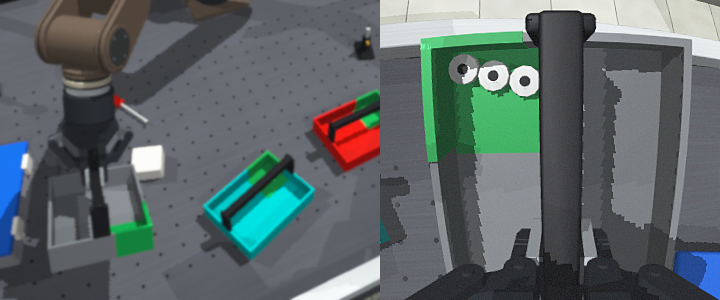

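>>> drive_tool --motion '[{"xyz": [0, 0, 0], "turn": 0, "jaw": 1}, {"xyz": [0, 0, 0], "turn": -0.15, "jaw": 1}, {"xyz": [0, 0, 0], "turn": -0.3, "jaw": 1}, {"xyz": [0, 0, 0], "turn": -0.45, "jaw": 1}, {"xyz": [0, 0, 0], "turn": -0.6, "jaw": 1}, {"xyz": [0, 0, 0], "turn": -0.75, "jaw": 1}, {"xyz": [0, 0, 0], "turn": -0.9, "jaw": 1}, {"xyz": [0, 0, 0], "turn": -0.9, "jaw": 1}, {"xyz": [0, 0, 0], "turn": -0.9, "jaw": 1}]'

```text
time_s: 16.0
position: [0.706, -0.4058, 0.4352]
orientation: [-176.7, -27.9, -41.2]
ft_force: [-0.5, -0.4, -2.7]
opening: 0.17
```

```bash
python3 st.py; python3 -c "
from h import *
b=shot('wrist','w7')['pixels']
cv2.imwrite('pics/v7.png',b[40:340,100:440,::-1])"
```

```text
16.0 [-37.139   28.798   71.8798   1.8195  51.3164   2.4104] [ 0.706  -0.4058  0.4352] [-176.6985  -27.8737  -41.1519] [ 0.3893 -0.2638 -0.8825] tilt 28.052949373345733 0.16971581325174154
az -29.888016547375607 r 0.8143310931384998 out [ 0.867  -0.1686  0.469 ] up [ 0.4675 -0.0509 -0.8825]
tote z [-0.3428  0.2473  0.9063] g in tote [-0.0344  0.4213 -0.9063]
corner [ 0.8097 -0.3541  0.1924]
bottom corners z ++,+-,-+,-- [0.186  0.2492 0.1791 0.2423]
```

View pics/v7.png

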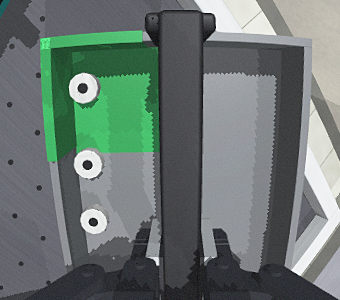

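```bash
cat > det.py <<'E'
from h import *
import pickle
def totepose(p,R):
    R0=Rot.from_euler('xyz',[-178.96,-2.96,-88.27],degrees=True).as_matrix(); T0=Rot.from_euler('z',1.8,degrees=True).as_matrix()
    T=R@R0.T@T0; return T,p+.155*R[:,2]-T@[0,0,.093]
def rect(c,p,R,zt=.015):
    T,o=totepose(p,R); S=3
    X,Y=np.meshgrid(np.arange(300*1),np.arange(225))  # rows: y from +75 down; cols x from +100 down, S px per 2mm
    k=2.0/S; x=.1-X*k/1000*1.0; y=.075-Y*k/1000
    W=np.stack([x,y,np.full_like(x,zt)],-1)@T.T+o
    q=(W-np.array(c['eye']))@R_of(c)
    f=210/np.tan(np.radians(c['fov_y']/2)); th=np.arctan2(np.hypot(q[...,0],q[...,1]),-q[...,2]); h=np.hypot(q[...,0],q[...,1])
    u=c['cx']+f*th*q[...,0]/h; v=c['cy']-f*th*q[...,1]/h
    return cv2.remap(c['pixels'],u.astype(np.float32),v.astype(np.float32),cv2.INTER_LINEAR)
def find(img):
    g=cv2.medianBlur(cv2.cvtColor(img,cv2.COLOR_RGB2GRAY),3); r=cv2.HoughCircles(g,cv2.HOUGH_GRADIENT,1,22,param1=100,param2=13,minRadius=13,maxRadius=17)
    if r is None: return []
    return [(100-a*2/3,75-b*2/3) for a,b,_ in r[0]]
def look(fn):
    p,R,s=tool(); c=shot('wrist',fn); i=rect(c,p,R); cv2.imwrite('pics/r_'+fn+'.png',i[:,:,::-1])
    print(s['time_s'],np.round(find(i),0).tolist())
E
python3 - <<'E'
from det import *
look('w8')
E
```

```text
16.05 [[70.0, 58.0], [20.0, 57.0], [-21.0, 59.0]]
```

>>> drive_tool --motion '[{"xyz": [0, 0, 0], "turn": -0.15, "jaw": 1}, {"xyz": [0, 0, 0], "turn": -0.3, "jaw": 1}, {"xyz": [0, 0, 0], "turn": -0.45, "jaw": 1}, {"xyz": [0, 0, 0], "turn": -0.6, "jaw": 1}, {"xyz": [0, 0, 0], "turn": -0.75, "jaw": 1}, {"xyz": [0, 0, 0], "turn": -0.85, "jaw": 1}, {"xyz": [0, 0, 0], "turn": -0.85, "jaw": 1}, {"xyz": [0, 0, 0], "turn": -0.85, "jaw": 1}]'

```text
time_s: 16.9
position: [0.706, -0.4057, 0.4352]
orientation: [160.2, -20.3, 11.9]
ft_force: [-0.6, -0.5, -3.8]
opening: 0.167
```

```bash
python3 - <<'E'
from det import *
look('w9')
a=cv2.imread('pics/r_w8.png');b=cv2.imread('pics/r_w9.png');c=cv2.imread('pics/w9.png')
cv2.imwrite('pics/v9.png',np.hstack([np.vstack([a,b]),cv2.resize(c[30:330,120:440],(480,450))]))
E
python3 st.py
```

```text
16.9 [[74.0, 59.0], [-19.0, 58.0], [23.0, 58.0]]
16.95 [-37.1364  28.7987  71.8815   1.811   51.3224 -46.2604] [ 0.706  -0.4058  0.4352] [160.2163 -20.2905  11.9192] [ 0.3892 -0.2638 -0.8826] tilt 28.044101903298333 0.16991892782713136
az -29.885914274237024 r 0.8143192649489276 out [0.6992 0.5398 0.4689] up [ 0.3468  0.3175 -0.8826]
tote z [-0.3427  0.2905  0.8934] g in tote [ 0.3338  0.3006 -0.8934]
corner [ 0.724  -0.3955  0.167 ]
bottom corners z ++,+-,-+,-- [0.1594 0.2045 0.2261 0.2712]
```

View pics/v9.png

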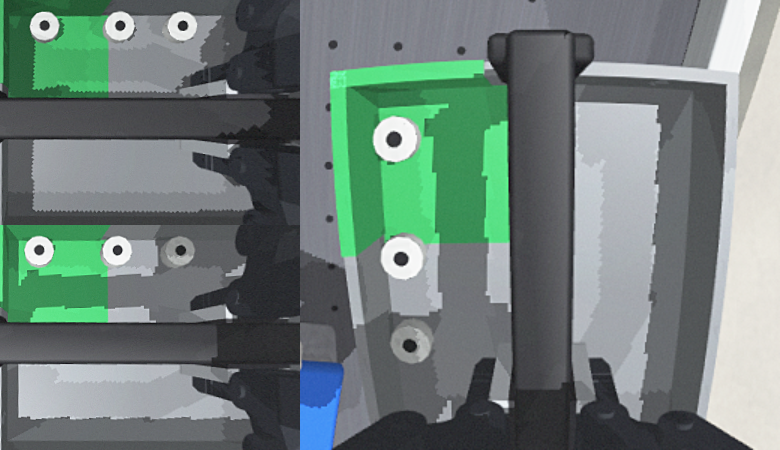

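>>> drive_tool --motion '[{"xyz": [0, 0, 0], "turn": -0.15, "jaw": 1}, {"xyz": [0, 0, 0], "turn": -0.3, "jaw": 1}, {"xyz": [0, 0, 0], "turn": -0.45, "jaw": 1}, {"xyz": [0, 0, 0], "turn": -0.6, "jaw": 1}, {"xyz": [0, 0, 0], "turn": -0.75, "jaw": 1}, {"xyz": [0, 0, 0], "turn": -0.9, "jaw": 1}]'

```text
time_s: 17.55
position: [0.706, -0.4058, 0.4352]
orientation: [152.0, 2.1, 59.8]
ft_force: [0.1, -0.3, -3.3]
opening: 0.169
```

```bash
python3 - <<'E'
from det import *
look('w10')
E
python3 st.py|grep "g in"
```

```text
17.55 [[47.0, 57.0], [67.0, 59.0], [28.0, 53.0], [87.0, 58.0]]
tote z [-0.3769  0.3161  0.8707] g in tote [ 0.4846 -0.0841 -0.8707]
```

>>> drive_tool --motion '[{"xyz": [0, 0, 0], "turn": -0.15, "jaw": 1}, {"xyz": [0, 0, 0], "turn": -0.3, "jaw": 1}]'

```text
time_s: 17.8
position: [0.706, -0.4058, 0.4352]
orientation: [153.6, 9.9, 75.0]
ft_force: [-0.2, 0.9, -3.5]
opening: 0.165
```

```bash
python3 - <<'E'
from det import *
look('w11')
E
python3 st.py|grep "g in"
```

```text
17.8 [[67.0, 56.0], [86.0, 57.0], [28.0, 52.0], [48.0, 57.0]]
tote z [-0.3918  0.3155  0.8643] g in tote [ 0.4526 -0.2197 -0.8643]
```

Not moving yet; a bit further, watching closely.

>>> drive_tool --motion '[{"xyz": [0, 0, 0], "turn": -0.1, "jaw": 1}, {"xyz": [0, 0, 0], "turn": -0.2, "jaw": 1}]'

```text
time_s: 18.05
position: [0.706, -0.4058, 0.4352]
orientation: [155.9, 14.7, 85.4]
ft_force: [0.7, 0.4, -3.6]
opening: 0.166
```

```bash
python3 - <<'E'
from det import *
look('w12')
E
python3 st.py|grep "g in"
```

```text
18.05 [[47.0, 54.0], [36.0, 37.0], [67.0, 55.0], [86.0, 56.0]]
tote z [-0.4015  0.3127  0.8608] g in tote [ 0.4106 -0.3007 -0.8608]
```

>>> drive_tool --motion '[{"xyz": [0, 0, 0], "turn": 0.15, "jaw": 1}, {"xyz": [0, 0, 0], "turn": 0.3, "jaw": 1}, {"xyz": [0, 0, 0], "turn": 0.45, "jaw": 1}]'

```text
time_s: 18.4
position: [0.706, -0.4058, 0.4352]
orientation: [152.1, 3.0, 61.4]
ft_force: [-0.6, -0.9, -4.3]
opening: 0.168
```

```bash
python3 - <<'E'
from det import *
look('w13')
E
python3 st.py|grep "g in"
```

```text
18.4 [[66.0, 55.0], [47.0, 52.0], [86.0, 56.0], [86.0, 11.0]]
tote z [-0.378   0.3157  0.8703] g in tote [ 0.4832 -0.0951 -0.8703]
```

>>> drive_tool --motion '[{"xyz": [0, 0, 0], "turn": 0.15, "jaw": 1}, {"xyz": [0, 0, 0], "turn": 0.3, "jaw": 1}, {"xyz": [0, 0, 0], "turn": 0.45, "jaw": 1}, {"xyz": [0, 0, 0], "turn": 0.6, "jaw": 1}, {"xyz": [0, 0, 0], "turn": 0.75, "jaw": 1}, {"xyz": [0, 0, 0], "turn": 0.9, "jaw": 1}, {"xyz": [0, 0, 0], "turn": 1.05, "jaw": 1}, {"xyz": [0, 0, 0], "turn": 1.2, "jaw": 1}, {"xyz": [0, 0, 0], "turn": 1.3, "jaw": 1}, {"xyz": [0, 0, 0], "turn": 1.3, "jaw": 1}, {"xyz": [0, 0, 0], "turn": 1.3, "jaw": 1}, {"xyz": [0, 0, 0], "turn": 1.3, "jaw": 1}]'

```text
time_s: 19.65
position: [0.706, -0.4058, 0.4352]
orientation: [168.4, -25.7, -8.9]
ft_force: [0.5, -0.1, -3.0]
opening: 0.171
```

```bash
python3 - <<'E'
from det import *
look('w14')
E
python3 st.py|grep "g in"
```

```text
19.65 [[86.0, 58.0], [47.0, 59.0], [85.0, 38.0], [66.0, 55.0]]
tote z [-0.3383  0.2737  0.9003] g in tote [ 0.1973  0.3879 -0.9003]
```

>>> drive_tool --motion '[{"xyz": [0, 0, 0], "turn": -0.1, "jaw": 1}, {"xyz": [0, 0, 0], "turn": -0.2, "jaw": 1}, {"xyz": [0, 0, 0], "turn": -0.3, "jaw": 1}, {"xyz": [0, 0, 0], "turn": -0.4, "jaw": 1}, {"xyz": [0, 0, 0], "turn": -0.45, "jaw": 1}, {"xyz": [0, 0, 0], "turn": -0.45, "jaw": 1}, {"xyz": [0, 0, 0], "turn": -0.45, "jaw": 1}, {"xyz": [0, 0, 0], "turn": -0.45, "jaw": 1}, {"xyz": [0, 0, 0], "turn": -0.45, "jaw": 1}, {"xyz": [0, 0, 0], "turn": -0.45, "jaw": 1}]'

```text
time_s: 20.7
position: [0.706, -0.4058, 0.4352]
orientation: [158.3, -18.2, 17.7]
ft_force: [0.2, -0.9, -3.4]
opening: 0.171
```

```bash
python3 - <<'E'
from det import *
look('w15')
a=shot('top','t15')['pixels']
c=cv2.imread('pics/w15.png')
cv2.imwrite('pics/v15.png',np.hstack([cv2.resize(a[:,:,::-1],(480,360)),cv2.resize(c[30:330,120:440],(320,360))]))
E
python3 st.py
```

```text
20.7 [[47.0, 58.0], [86.0, 57.0], [85.0, 39.0], [67.0, 55.0]]
20.8 [-37.1352  28.7942  71.8818   1.804   51.3204 -52.1133] [ 0.706  -0.4057  0.4352] [158.2932 -18.2139  17.7225] [ 0.3892 -0.2639 -0.8825] tilt 28.04996450609333 0.16827814302648078
az -29.885129348244238 r 0.81430455992931 out [0.6404 0.6082 0.4689] up [ 0.3126  0.3513 -0.8825]
tote z [-0.345   0.2951  0.891 ] g in tote [ 0.3676  0.2665 -0.891 ]
corner [ 0.7162 -0.405   0.1665]
bottom corners z ++,+-,-+,-- [0.1588 0.1988 0.2324 0.2723]
```

View pics/v15.png

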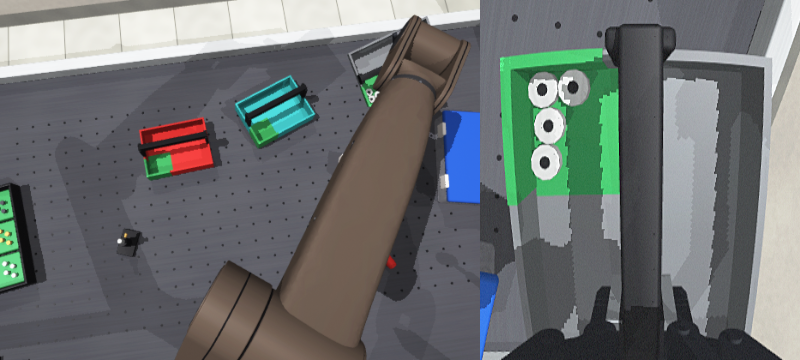

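```bash
python3 -c "
from station import robot
print(robot.close_job())"
```

```text
the job is handed in; nothing more can be done
None
```

The job is handed in with the tote still in the gripper. It is tilted about 27° with the green corner lowest, and all four spacers are lying in the green corner.

**How it was done:** I gripped the tote by its bar handle and lifted it. The move interface has no direct way to tilt the tool, so I got the tilt by commanding short moves past the arm's reach limit. I then chose which side was lowest by turning about the tool axis. At one point the spacers had lined up in a single row along a wall, which would have left the fourth one outside the green patch. I let that row break up and brought them back as a cluster.

**Last checks (at about 20.8 s):**
- **Spacers:** the camera found all four at tote x/y of about (86, 57), (67, 55), (47, 58) and (85, 39) mm. The picture shows all four on the green patch.
- **Height:** the lowest corner of the tote is about 16 cm above the bench, so higher than the few centimetres you asked for. I left it there to stay clear of the lens box.
- **Grip:** the jaw opening stayed steady on the bar.
- **Other things on the bench:** the post holder and the red and cyan totes looked unmoved in the last overhead picture. The arm mostly hid the lens box and the driver, so I could not fully recheck those two. I kept well above both throughout.

The tilt and height figures come from the arm's pose and assume the tote has not shifted in the grip since it was picked up. The spacer positions fit that. I got no verdict when I handed the job in.

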